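# Fit the wrench to the water filter's union nut and tighten it

## Robot

A 6-joint arm with a two-finger parallel gripper is mounted at the origin on the work surface. World frame = base frame: x ahead of the robot, y to its left, z up, the work surface at z = 0. Lengths are in m, angles in rad, forces in N, time in s.
With the tool pointing down it reaches from about 0.375 to 0.975 m from the base axis. Payload 3.8 kg.
Tool frame: the origin (TCP) lies at the very end of the fingers, on their centre line; the grasp point (between the pads) lies 19 mm behind it; z points along the fingers, y is the direction in which the jaws open and shut (so a half turn about z gives the same grasp; the last joint's range is limited). The gripper opens to 85 mm and grips with 20 to 120 N. Pads are 22 mm wide; open, the fingers measure 114 mm over their backs; the gripper's body (76 mm by 85 mm) begins 54 mm behind the grasp point. The pads swing forward as they close: fully open they stand 13 mm farther back than shut.
Start: joints at [1.185, 0.264, 1.604, -0, 1.274, -0.037], TCP at [0.231, 0.634, 0.231] pointing down, gripper open.
Joint ranges: [-2.63, 2.63], [-0.94, 2.18], [0.31, 2.57], [-1.31, 4.45], [0, 2.66], [-2.55, 2.55]. Speed limits (rad/s): [2.57, 2.57, 3.14, 3.14, 3.14, 3.14].

## Interface

Orientations are given as a rotation vector (axis times angle).
In Python, from workcell import bot, read_camera, finish_job gives the robot as it stands. The module is installed in compiled form; this text tells all that it offers.
- The arm moves only by the tool servo_tool, never from a script. Its argument "targets" is text: rows parted by semicolons, each of 7 numbers parted by spaces: the turn, a rotation vector about the tool's x, y, z in rad, then the shift along the tool's x, y, z in mm, then the finger opening in mm, from 0 to 85.4. In form: wx wy wz x y z gripper; .... A call has 1 to 8 rows; each row shifts and turns the pose as measured when the row begins, along the tool's axes as they then stand; what a row does not reach is not made up. A row lasts 1/12 s, in which the tool goes at most 41.7 mm and 7.16 degrees, less where a joint would pass 70% of its speed; a pose out of reach is approached as far as the arm can. A call is refused whole if a number of a shift passes 41.7 or a number of a turn 0.125, either way. A call with a gripper value outside its range is refused whole. The fingers move at their own pace and stop on an object; "newtons" is the grip in N (left out, the last holds). Time passes only in rows, so rows that do not move let the fingers close. It gives the time, the measured TCP pose, the force and the opening at its end, in the units of the state.
- bot.read_state(): the state, without advancing time (a new reading comes with each control period).
- read_camera(name): name is "scene" or "top"; returns a dict with "image" (420x560x3 uint8, red, green, blue), "mtx" (3x3 intrinsics, pixels), "eye" and "orientation" of the camera in the world. Camera axes: x right, y up, looking along -z (the intrinsics and any distortion apply to the point x, -y, -z); pixel columns grow to the right and rows downward; lengths in m; the calibration is good to about 2 mm. A picture is of the moment at which its call begins. There is no depth.
- finish_job(): hands the job in, once; it reports no verdict.
The state is a dict: "time": time; "q": joint angles; "joint_vel": joint speeds; "joint_torque": joint torques, N m; "tool_pos": TCP position; "tcp_rot": TCP orientation; "wrist_force": force on the tool from outside, world axes, zero at the start; "torque": the same for the moment, N m; "width": opening from 0.0 (shut) to 1.0 (fully open).
Only numpy, scipy, OpenCV 4.12 (cv2) and the standard library are available. Lean on these libraries where they do the work, as an engineer would, in place of code of your own. Each camera call takes 0.05 s, during which the arm holds its last target.

## Task

An adjustable wrench hangs on the union nut of the water filter, its jaws too wide and its handle pointing up at a slant. Roll the wrench's worm until the jaws just fit the nut with no play left, then push the handle down until it is level, so that the nut turns with it, without forcing it well past level. Leave the wrench there on the nut with its jaws still fitted, and do not shift the crockery and other loose things around it.

Things in the scene. Friction and masses are not known exactly. Their poses are not given: they have to be found in the camera images.
- filter: Fixed water filter. Origin: underside of its steel base plate, 12 mm thick (x -150 to +80, y -80 to +80 mm). On it: a white block (x -50 to +20, y -50 to +50, top at 165 mm) and two white cartridges at x -100, y +-38 (radius 34, top at 158). Its +x, pointing away from the robot at yaw 0, is the axis of the brass pipe stub with the nut (stub ends at x +86). z is up.
- nut_center (a point): Centre of the brass six-sided union nut, 36 mm across flats, 22 mm thick, at x +47, z +140 mm on the filter. Axes as the filter's: x out along the nut's axis, y to the side on which the handle lies, z up. The wrench turns about this axis.
- wrench: Steel adjustable wrench, 198 mm long, 14 to 18 mm thick, kept on the nut by a washer. Origin: nut's centre. Axes: x out along the nut's axis, y along the handle to its free end, z square to the handle, along the worm to its upper end; z leans 30 degrees from vertical at the start. The fixed jaw is under the nut, the moving jaw above it (top at z 42 mm wide open, 31 closed).
- worm_grip (a point): Point to grasp the worm, on its axis: 46 mm along y and 68 mm along z from the nut's centre. The worm is a knurled steel roller, 28 mm in diameter, standing free of the head from 50 mm below this point to 12 mm above it. Axes as wrench. Fingertips should go no deeper than 22 mm below the point (the moving jaw is beneath). Nothing stands above.
- handle_top (a point): Middle of the upper edge of the wrench's handle, 145 mm along it from the nut's centre, 12 mm above its centre line. Axes as wrench. The handle is a steel bar 14 mm thick and 24 mm high, from 58 to 174 mm from the nut's centre. 5 to 9 N down here moves it when the jaws fit.
- worm (a joint): Rotation of the worm, rad. Grows clockwise as seen looking down on its upper end, which closes the jaws, 4 mm per rad. It starts at 0 to 1.25; the jaws meet the nut at 2.75. It turns stiffly (0.15 N m), stays where it is left, and stops when the jaws bear on the nut. A grip of 15 to 20 N is enough.
- jaw (a joint): Travel of the moving jaw in m: 0 when the gap is 47 mm, 0.011 when both jaws bear on the nut's flats (gap 36 mm). It follows the worm. The jaws count as fitted above 0.010 (gap under 37 mm). While the gap is over 42 mm the wrench slips round the nut.
- swing (a joint): Swing of the wrench about the nut, rad: 0 at the start (handle 30 degrees above level), 0.524 when the handle is level, growing as the handle goes down. Friction holds it where it is left.
- nut (a joint): Turn of the nut, rad: 0 at the start, growing as it tightens (clockwise seen from its outer end, the same way as the handle going down). Stiff: 0.4 N m.
- mug: Loose white mug, 80 mm wide, 90 mm high, beyond the filter. Origin under its centre. Bystander.
- screwdriver: Loose screwdriver with a black handle lying beyond the filter. Bystander.
- jar: Loose glass jar, 90 mm wide, 130 mm high. Origin under its centre. Bystander.
- tea_box: Loose cardboard box, 150 x 70 x 70 mm. Origin under its centre. Bystander.
- bowl: Loose white bowl, 140 mm wide, 55 mm high. Origin under its centre. Bystander.
- paper_cup: Loose paper cup, 80 mm wide, 100 mm high. Origin under its centre. Bystander.
- bottle: Loose clear bottle, 66 mm wide, 190 mm high. Origin under its centre. Bystander.

How it is judged:
By the outcome, as a careful person would: the job done as asked, in the order asked, and still so for the second after the job is handed in, with the robot touching nothing.
It also fails if it takes over 56 s, if anything falls off the work surface, if the arm or the gripper's body presses on something with over 40 N, if the wrist force passes 120 N, or if a joint passes its speed limit or range.

## Working session

There is one attempt and no reset: what is moved stays moved. The work goes in short steps, Python scripts to look and compute and a tool call to move; the robot and the scene stay as the last step left them, time stands still between calls to the robot, and variables do not carry over. Pictures are saved under pics/ and viewed, and the job is handed in when it is done.

Besides the shell and the picture viewer there is one more tool, called as name(argument=value, ...) on one line, values as JSON. servo_tool: Moves the arm, as the interface text tells. Its arguments: {"type":"object","properties":{"targets":{"type":"string"},"newtons":{"type":"number"}},"required":["targets"]}

```bash
mkdir -p pics
python3 - <<'E'
from workcell import bot, read_camera
import cv2
for n in("scene","top"):
    c=read_camera(n); cv2.imwrite(f"pics/{n}0.png",c["image"][:,:,::-1]); print(n,c["mtx"],c["eye"],c["orientation"],[k for k in c])
print(bot.read_state())
E
```

```text
scene [[410.35346752   0.         279.14220619]
 [  0.         410.35346752 204.24616474]
 [  0.           0.           1.        ]] [1.02347346 0.33975035 0.9606054 ] [0.32132649 0.6574906  2.16963124] ['image', 'mtx', 'eye', 'orientation']
top [[445.57156968   0.         272.29192487]
 [  0.         445.57156968 206.36585922]
 [  0.           0.           1.        ]] [0.49750136 0.02775337 1.41278887] [ 0.04898334 -0.04390398 -1.589563  ] ['image', 'mtx', 'eye', 'orientation']
{'time': 0.1, 'q': array([ 1.18511312e+00,  2.64727582e-01,  1.60526021e+00, -1.20005055e-05,
        1.27371616e+00, -3.68926592e-02]), 'joint_vel': array([-0.00022453,  0.00011375, -0.00308318,  0.00182331,  0.00078258,
        0.00038752]), 'joint_torque': array([ 7.38918952e-04, -5.16702104e+01, -3.68588734e+01,  5.81764448e-05,
        6.28051115e-03, -3.03084926e-05]), 'tool_pos': array([0.23043477, 0.63372764, 0.2300407 ]), 'tcp_rot': array([-0.54502533, -3.09351416,  0.003246  ]), 'wrist_force': array([ 0.54055874, -0.60465835,  1.45514681]), 'torque': array([-0.02417039,  0.01871125,  0.02718136]), 'width': 0.9970687040028574}
```

View pics/scene0.png

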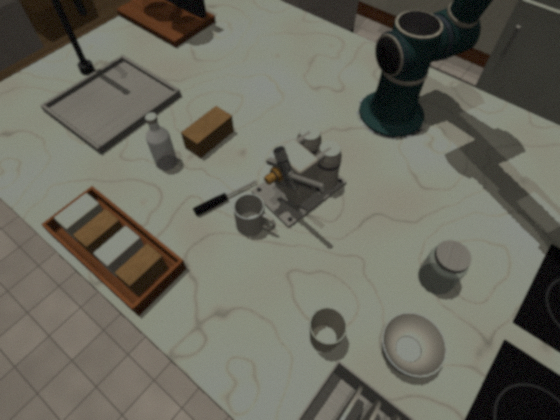

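View pics/top0.png

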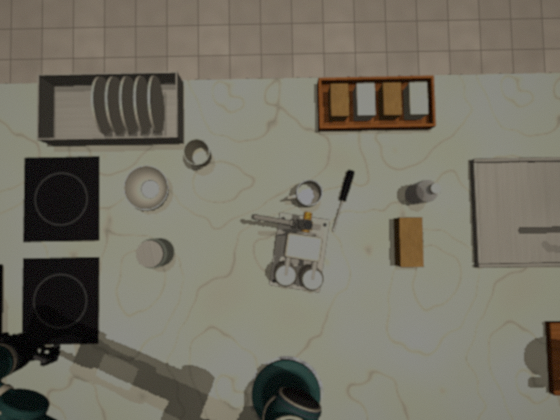

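The filter is at about (300,250) in the top view, with the handle running left towards +y. I'll zoom in on both views.

```bash
cat > h.py <<'E'
import numpy as np,cv2
from scipy.spatial.transform import Rotation as R
from workcell import bot, read_camera
def ray(c,u,v):
    k=np.linalg.inv(c["mtx"])@np.array([u,v,1.]); d=R.from_rotvec(c["orientation"]).as_matrix()@np.array([k[0],-k[1],-k[2]])
    return np.array(c["eye"]),d/np.linalg.norm(d)
def onz(c,u,v,z):
    e,d=ray(c,u,v); return e+d*(z-e[2])/d[2]
def proj(c,p):
    x=R.from_rotvec(c["orientation"]).as_matrix().T@(np.asarray(p,float)-c["eye"]); k=c["mtx"]@np.array([x[0],-x[1],-x[2]]); return k[:2]/k[2]
def two(c1,a,c2,b):
    e1,d1=ray(c1,*a);e2,d2=ray(c2,*b)
    s=np.linalg.lstsq(np.stack([d1,-d2],1),e2-e1,rcond=None)[0]
    p,q=e1+s[0]*d1,e2+s[1]*d2
    return (p+q)/2,np.linalg.norm(p-q)
def crop(c,x,y,w,h,f,name):
    im=c["image"][y:y+h,x:x+w,::-1]; cv2.imwrite(name,cv2.resize(im,None,fx=f,fy=f,interpolation=cv2.INTER_CUBIC))
E
python3 - <<'E'
from h import *
crop(read_camera("scene"),230,120,130,95,6,"pics/s1.png")
crop(read_camera("top"),230,170,130,130,4.6,"pics/t1.png")
E
```

```text
(no output)
```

View pics/s1.png

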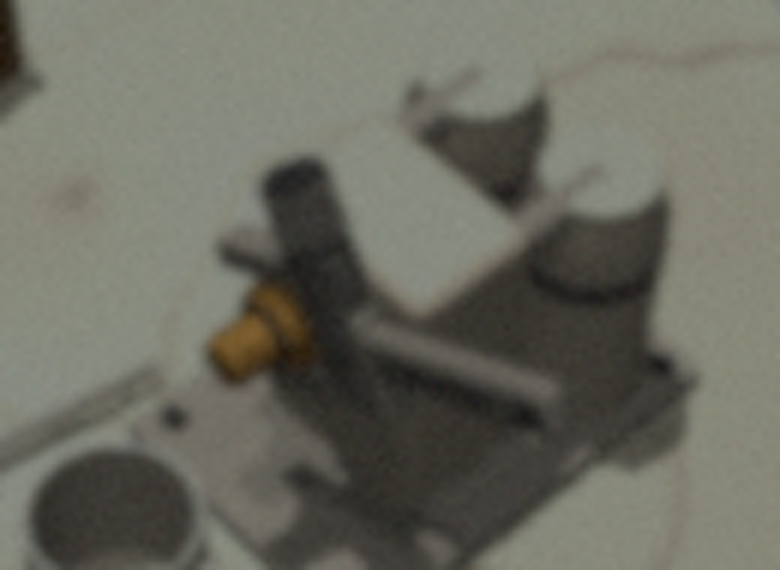

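View pics/t1.png

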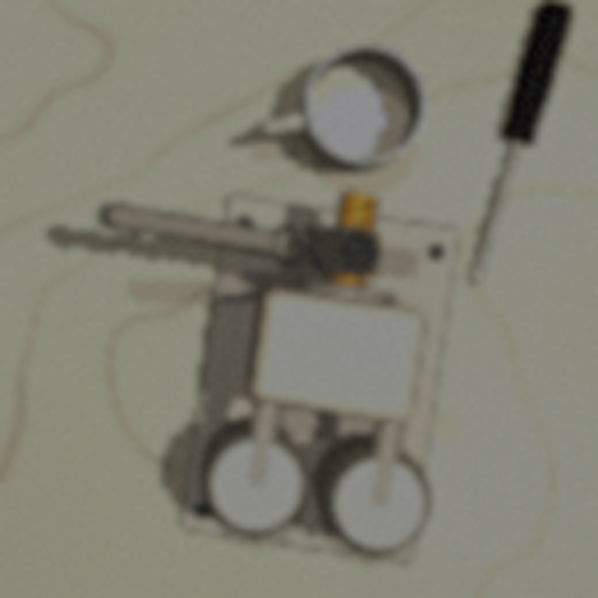

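The top crop shows the block top, two cartridge discs, the plate corners, the worm's black end (360,252) and the handle tip (105,215). In the scene crop the worm's end is near (293,170). I'll fit the filter pose from these.

```bash
cat > fit.py <<'E'
from h import *
from scipy.optimize import least_squares
T=read_camera("top");S=read_camera("scene")
t=lambda X,Y:(230+(X+.5)/4.6-.5,170+(Y+.5)/4.6-.5)
s=lambda X,Y:(230+(X+.5)/6-.5,120+(Y+.5)/6-.5)
obs=[(t(270,293),(20,50,165)),(t(425,313),(20,-50,165)),(t(412,418),(-50,-50,165)),(t(253,395),(-50,50,165)),
(t(257,484),(-100,38,158)),(t(380,504),(-100,-38,158)),
(t(228,195),(80,80,12)),(t(458,228),(80,-80,12)),(t(412,562),(-150,-80,12)),(t(182,527),(-150,80,12))]
def W(p,m): 
    c,s_=np.cos(p[2]),np.sin(p[2]); return np.array([p[0]+c*m[0]-s_*m[1],p[1]+s_*m[0]+c*m[1],m[2]])
M=[(o,np.array(m)/1e3) for o,m in obs]
def f(p): return np.concatenate([proj(T,W(p,m))-o for o,m in M])
r=least_squares(f,[.5,0,0]);p=r.x
print(p,np.degrees(p[2]));print(r.fun.reshape(-1,2).round(1))
for o,m in M: print((onz(T,*o,m[2])-W(p,m)).round(4)[:2]*1e3)
# wrench points
def wr(p,sw,v): # v in wrench axes
    a=np.radians(30)-sw; n=np.array([.047,0,.140]); y=np.array([0,np.cos(a),np.sin(a)]); z=np.array([0,-np.sin(a),np.cos(a)])
    return W(p,n+v[0]*np.array([1,0,0])+v[1]*y+v[2]*z)
for n,v in dict(nut=(0,0,0),worm=(0,.046,.068),wormtop=(0,.046,.080),htop=(0,.145,.012),hend=(0,.174,.012)).items():
    q=wr(p,0,v);a=proj(T,q);b=proj(S,q)
    print(n,q.round(4),"topcrop",((a-[230,170]+.5)*4.6).round(0),"scenecrop",((b-[230,120]+.5)*6).round(0))
print(two(T,t(360,252),S,s(293,170)))
np.save("p.npy",p)
E
python3 fit.py
```

```text
[ 0.47144036 -0.0558938  -0.16299559] -9.338959132973073
[[-0.9 -1.5]
 [ 0.9 -0.7]
 [ 0.2  1.4]
 [-0.8  1.2]
 [ 0.   0.1]
 [ 0.2 -0.3]
 [ 0.  -0.4]
 [ 0.4 -0.3]
 [ 0.4  0.2]
 [-0.5  0.4]]
[-4.3 -2.4]
[-2.   2.4]
[3.8 0.6]
[ 3.2 -2.2]
[0.3 0.1]
[-0.8  0.7]
[-1.3  0.1]
[-0.9  1.4]
[0.7 1.2]
[ 1.1 -1.5]
nut [ 0.5178 -0.0635  0.14  ] topcrop [351. 255.] scenecrop [294. 319.]
worm [ 0.5188 -0.0578  0.2219] topcrop [351. 251.] scenecrop [304. 199.]
wormtop [ 0.5178 -0.0637  0.2323] topcrop [363. 252.] scenecrop [294. 173.]
htop [0.5372 0.0545 0.2229] topcrop [157. 223.] scenecrop [507. 369.]
hend [0.5413 0.0792 0.2374] topcrop [113. 216.] scenecrop [559. 386.]
(array([ 0.51805115, -0.06288274,  0.23410584]), np.float64(0.0016237635395514585))
```

```bash
cat > plan.py <<'E'
from h import *
import sys
p=np.load("p.npy")
off=np.array(eval(sys.argv[3])) if len(sys.argv)>3 else np.zeros(3)
# usage plan.py grip_wz(mm along wrench z of the grasp point) roll
def frame(sw=0.):
    a=np.radians(30)-sw;c,s=np.cos(p[2]),np.sin(p[2])
    Rf=np.array([[c,-s,0],[s,c,0],[0,0,1]])
    Rw=Rf@np.array([[1,0,0],[0,np.cos(a),-np.sin(a)],[0,np.sin(a),np.cos(a)]])
    n=np.array([p[0],p[1],0])+Rf@[.047,0,.140]
    return n,Rw
if __name__=="__main__":
    n,Rw=frame(); gz,roll=float(sys.argv[1])/1e3,float(sys.argv[2])
    tip=n+Rw@([0,.046,gz-.019]+off/1e3)
    z=-Rw[:,2];y=Rw[:,0];x=np.cross(y,z)
    Rt=np.stack([x,y,z],1)@R.from_rotvec([0,0,roll]).as_matrix()
    s=bot.read_state();Rc=R.from_rotvec(s["tcp_rot"]).as_matrix()
    print("tip",tip.round(4),"now",s["tool_pos"].round(4),"q",s["q"].round(3),"F",s["wrist_force"].round(2),"w",round(s["width"],3),"t",s["time"])
    print("shift tool mm",(Rc.T@(tip-s["tool_pos"])*1e3).round(1))
    rv=R.from_matrix(Rc.T@Rt).as_rotvec();print("turn",rv.round(3),np.linalg.norm(rv).round(3))
    print("tool axes(cols)\n",Rc.round(3))
E
python3 plan.py 150 -0.3
```

```text
tip [ 0.5137 -0.0888  0.2764] now [0.2306 0.6341 0.2308] q [ 1.185  0.264  1.604 -0.     1.274 -0.037] F [ 0.43 -0.38 -0.7 ] w 1.001 t 0.3
shift tool mm [-513.1 -582.7  -45.2]
turn [-0.411  0.366  1.059] 1.194
tool axes(cols)
 [[-0.94   0.342 -0.   ]
 [ 0.342  0.94  -0.001]
 [ 0.    -0.001 -1.   ]]
```

servo_tool(targets="0 0 0 0 0 -40 85;0 0 0 0 0 -40 85;0 0 0 0 0 -40 85;0 0 0 0 0 -40 85;0 0 0 0 0 -40 85", newtons=20)

```text
time: 0.72
tool_pos: [0.2285, 0.6288, 0.4191]
tcp_rot: [-0.544, -3.087, 0.051]
wrist_force: [0.6, 1.4, -0.0]
width: 0.997
```

```bash
python3 plan.py 150 -0.3
```

```text
tip [ 0.5137 -0.0888  0.2764] now [0.2285 0.6288 0.4191] q [ 1.185  0.225  1.315  0.     1.635 -0.037] F [ 0.62  1.42 -0.03] w 0.997 t 0.7167
shift tool mm [-513.5 -571.9  161.3]
turn [-0.441  0.383  1.054] 1.205
tool axes(cols)
 [[-0.94   0.342 -0.013]
 [ 0.342  0.939 -0.031]
 [ 0.001 -0.034 -0.999]]
```

servo_tool(targets="0 0 0 -27 -30 0 85;0 0 0 -27 -30 0 85;0 0 0 -27 -30 0 85;0 0 0 -27 -30 0 85;0 0 0 -27 -30 0 85;0 0 0 -27 -30 0 85;0 0 0 -27 -30 0 85;0 0 0 -27 -30 0 85")

```text
time: 1.38
tool_pos: [0.3527, 0.3319, 0.4376]
tcp_rot: [0.524, 3.097, -0.007]
wrist_force: [0.6, -0.1, 0.7]
width: 0.993
```

servo_tool(targets="0 0 0 -27 -30 0 85;0 0 0 -27 -30 0 85;0 0 0 -27 -30 0 85;0 0 0 -27 -30 0 85;0 0 0 -27 -30 0 85;0 0 0 -27 -30 0 85;0 0 0 -27 -30 0 85;0 0 0 -27 -30 0 85")

```text
time: 2.05
tool_pos: [0.4774, 0.0226, 0.4415]
tcp_rot: [0.519, 3.09, -0.0]
wrist_force: [0.1, 0.8, 0.9]
width: 0.998
```

```bash
python3 plan.py 150 -0.3
```

```text
tip [ 0.5137 -0.0888  0.2764] now [0.4774 0.0226 0.4415] q [-0.003 -0.178  1.687 -0.002  1.624 -1.242] F [0.12 0.76 0.93] w 0.998 t 2.05
shift tool mm [-69.3 -93.7 165.5]
turn [-0.408  0.37   1.077] 1.21
tool axes(cols)
 [[-0.945  0.327  0.008]
 [ 0.327  0.945 -0.002]
 [-0.008  0.001 -1.   ]]
```

servo_tool(targets="-0.041 0.037 0.108 0 0 0 85;-0.041 0.037 0.108 0 0 0 85;-0.041 0.037 0.108 0 0 0 85;-0.041 0.037 0.108 0 0 0 85;-0.041 0.037 0.108 0 0 0 85")

```text
time: 2.47
tool_pos: [0.4798, 0.0147, 0.4418]
tcp_rot: [-1.293, -2.689, -0.353]
wrist_force: [-0.8, 0.4, -0.6]
width: 0.993
```

servo_tool(targets="-0.041 0.037 0.108 0 0 0 85;-0.041 0.037 0.108 0 0 0 85;-0.041 0.037 0.108 0 0 0 85;-0.041 0.037 0.108 0 0 0 85;-0.041 0.037 0.108 0 0 0 85")

```text
time: 2.88
tool_pos: [0.4811, 0.0131, 0.4422]
tcp_rot: [-1.88, -2.066, -0.652]
wrist_force: [0.2, -1.4, -0.3]
width: 0.993
```

```bash
python3 plan.py 150 -0.3
```

```text
tip [ 0.5137 -0.0888  0.2764] now [0.4811 0.0131 0.4422] q [-0.396 -0.181  1.773  0.522  1.654 -0.474] F [ 0.2  -1.44 -0.29] w 0.993 t 2.8833
shift tool mm [-172.7    2.6   95.3]
turn [ 0.018 -0.004 -0.038] 0.043
tool axes(cols)
 [[-0.12   0.988  0.098]
 [ 0.866  0.055  0.498]
 [ 0.486  0.145 -0.862]]
```

servo_tool(targets="0.018 -0.004 0 -34 0 0 85;0 0 0 -34 0 0 85;0 0 0 -34 0 0 85;0 0 0 -34 0 0 85;0 0 0 -34 0 0 85;0 0 0 0 0 30 85;0 0 0 0 0 30 85;0 0 0 0 0 0 85")

```text
time: 3.55
tool_pos: [0.5057, -0.1152, 0.3047]
tcp_rot: [-1.889, -2.064, -0.633]
wrist_force: [-1.2, 0.6, -0.9]
width: 0.996
```

```bash
python3 plan.py 110 -0.26
```

```text
tip [ 0.5169 -0.0691  0.2418] now [ 0.5057 -0.1152  0.3047] q [-0.587  0.017  1.833  0.476  1.519 -0.756] F [-1.21  0.57 -0.92] w 0.996 t 3.55
shift tool mm [ 8.7  5.1 78.1]
turn [ 0.01   0.005 -0.006] 0.012
tool axes(cols)
 [[-0.112  0.99   0.091]
 [ 0.87   0.053  0.489]
 [ 0.479  0.134 -0.867]]
```

servo_tool(targets="0.01 0.005 0 9 5 20 85;0 0 0 0 0 30 85;0 0 0 0 0 28 85;0 0 0 0 0 0 85;0 0 0 0 0 0 85")

```text
time: 3.97
tool_pos: [0.5178, -0.0691, 0.2449]
tcp_rot: [-1.881, -2.065, -0.627]
wrist_force: [0.6, -0.6, -0.0]
width: 0.993
```

```bash
python3 plan.py 110 -0.26; python3 -c "
from h import *
crop(read_camera('scene'),230,120,130,95,6,'pics/s2.png')
crop(read_camera('top'),230,170,130,130,4.6,'pics/t2.png')"
```

```text
tip [ 0.5169 -0.0691  0.2418] now [ 0.5178 -0.0691  0.2449] q [-0.502  0.041  1.921  0.499  1.39  -0.739] F [ 0.6  -0.62 -0.02] w 0.993 t 3.9667
shift tool mm [-1.4 -1.3  2.6]
turn [ 0.002  0.003 -0.003] 0.005
tool axes(cols)
 [[-0.115  0.99   0.084]
 [ 0.869  0.059  0.491]
 [ 0.481  0.129 -0.867]]
```

View pics/s2.png

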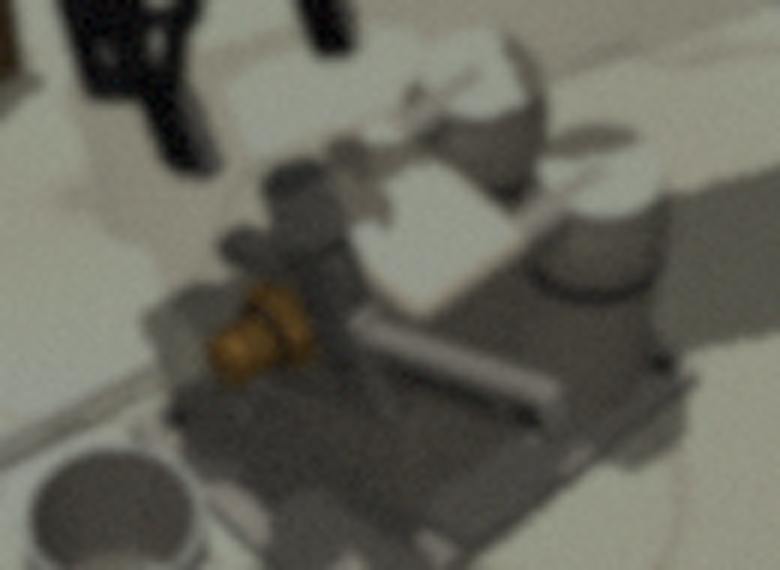

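View pics/t2.png

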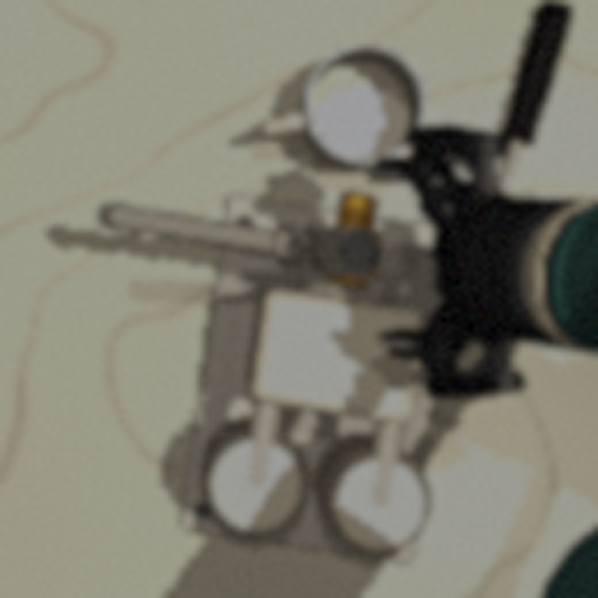

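The two fingertips, at top (410,165) and (395,345), straddle the worm at (350,250) evenly. I'll advance along the worm axis.

servo_tool(targets="0 0 0 -1.5 -1.5 15 85;0 0 0 0 0 15 85;0 0 0 0 0 13 85;0 0 0 0 0 0 85;0 0 0 0 0 0 85")

```text
time: 4.48
tool_pos: [0.5261, -0.0552, 0.2159]
tcp_rot: [-1.89, -2.078, -0.637]
wrist_force: [0.9, -0.7, 0.8]
width: 0.993
```

```bash
python3 plan.py 68 -0.26
```

```text
tip [ 0.5203 -0.0484  0.2054] now [ 0.5261 -0.0552  0.2159] q [-0.472  0.056  1.959  0.514  1.313 -0.748] F [ 0.89 -0.75  0.76] w 0.993 t 4.4833
shift tool mm [ 1.7 -6.8 11.8]
turn [0.017 0.013 0.003] 0.021
tool axes(cols)
 [[-0.119  0.988  0.099]
 [ 0.874  0.057  0.483]
 [ 0.471  0.144 -0.87 ]]
```

servo_tool(targets="0.017 0.013 0 1.5 -7 0 85;0 0 0 0 0 10 85;0 0 0 0 0 2 85;0 0 0 0 0 0 85;0 0 0 0 0 0 85")

```text
time: 4.9
tool_pos: [0.521, -0.0498, 0.2075]
tcp_rot: [-1.873, -2.072, -0.63]
wrist_force: [0.3, 0.1, 0.3]
width: 0.989
```

```bash
python3 plan.py 68 -0.26
```

```text
tip [ 0.5203 -0.0484  0.2054] now [ 0.521  -0.0498  0.2075] q [-0.468  0.064  1.969  0.516  1.314 -0.755] F [0.27 0.15 0.28] w 0.989 t 4.9
shift tool mm [ 0.3 -0.9  2.5]
turn [0.002 0.001 0.004] 0.005
tool axes(cols)
 [[-0.122  0.989  0.083]
 [ 0.868  0.066  0.492]
 [ 0.481  0.132 -0.866]]
```

servo_tool(targets="0 0 0 0.3 -1 1 85;0 0 0 0 0 0 50;0 0 0 0 0 0 40;0 0 0 0 0 0 34", newtons=20)

```text
time: 5.23
tool_pos: [0.5201, -0.0491, 0.2068]
tcp_rot: [-1.873, -2.072, -0.63]
wrist_force: [-1.1, -0.1, -0.6]
width: 0.599
```

```bash
python3 plan.py 68 -0.26
```

```text
tip [ 0.5203 -0.0484  0.2054] now [ 0.5201 -0.0491  0.2068] q [-0.468  0.062  1.973  0.516  1.312 -0.756] F [-1.14 -0.09 -0.63] w 0.599 t 5.2333
shift tool mm [-0.1  0.1  1.5]
turn [0.002 0.001 0.004] 0.005
tool axes(cols)
 [[-0.122  0.989  0.083]
 [ 0.868  0.066  0.492]
 [ 0.481  0.133 -0.866]]
```

servo_tool(targets="0 0 0 0 0 0 34;0 0 0 0 0 0 34;0 0 0 0 0 0 34")

```text
time: 5.48
tool_pos: [0.5202, -0.0492, 0.207]
tcp_rot: [-1.873, -2.072, -0.63]
wrist_force: [-0.1, -0.7, -0.1]
width: 0.401
```

```bash
python3 -c "
from h import *
crop(read_camera('scene'),230,100,130,95,6,'pics/s3.png')
crop(read_camera('top'),250,190,80,80,7,'pics/t3.png')"
```

```text
(no output)
```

View pics/s3.png

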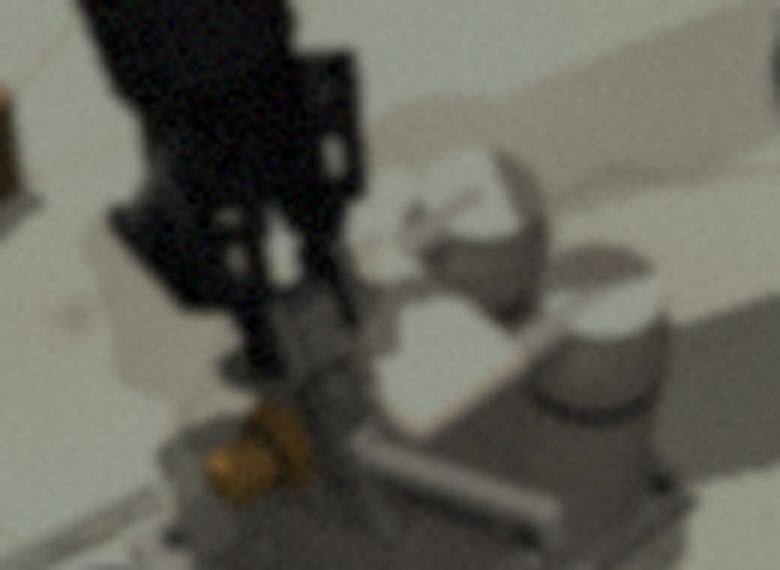

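servo_tool(targets="0 0 0 0 0 0 29;0 0 0 0 0 0 27;0 0 0 0 0 0 25;0 0 0 0 0 0 24")

```text
time: 5.92
tool_pos: [0.5206, -0.0492, 0.2072]
tcp_rot: [-1.874, -2.072, -0.631]
wrist_force: [1.1, 0.4, -0.3]
width: 0.318
```

```bash
python3 plan.py 68 -0.26;python3 -c "
from h import *
print(bot.read_state()['torque'])"
```

```text
tip [ 0.5203 -0.0484  0.2054] now [ 0.5206 -0.0492  0.2072] q [-0.468  0.062  1.972  0.517  1.311 -0.756] F [ 1.08  0.39 -0.29] w 0.318 t 5.9167
shift tool mm [-0.1 -0.5  1.9]
turn [0.003 0.002 0.005] 0.006
tool axes(cols)
 [[-0.122  0.989  0.085]
 [ 0.868  0.065  0.492]
 [ 0.481  0.134 -0.866]]
[-0.20386536  0.00957283 -0.02908845]
```

servo_tool(targets="0 0 0 0 0 0 15;0 0 0 0 0 0 15;0 0 0.06 0 0 0 15;0 0 0.1 0 0 0 15;0 0 0.1 0 0 0 15;0 0 0.1 0 0 0 15", newtons=20)

```text
time: 6.42
tool_pos: [0.5213, -0.0492, 0.2072]
tcp_rot: [-2.179, -1.655, -0.536]
wrist_force: [1.5, 0.5, -0.0]
width: 0.32
```

```bash
python3 plan.py 68 -0.26;python3 -c "
from h import *
print(bot.read_state()['torque'])"
```

```text
tip [ 0.5203 -0.0484  0.2054] now [ 0.5213 -0.0492  0.2072] q [-0.467  0.063  1.972  0.517  1.31  -0.384] F [ 1.47  0.52 -0.05] w 0.32 t 6.4167
shift tool mm [-0.4 -1.1  1.9]
turn [ 0.005  0.001 -0.367] 0.367
tool axes(cols)
 [[ 0.245  0.966  0.086]
 [ 0.833 -0.255  0.492]
 [ 0.497 -0.049 -0.867]]
[-0.23219774 -0.07621472  0.12911487]
```

servo_tool(targets="0 0 0.1 0 0 0 15;0 0 0.1 0 0 0 15;0 0 0.1 0 0 0 15;0 0 0.1 0 0 0 15;0 0 0.1 0 0 0 15;0 0 0.1 0 0 0 15")

```text
time: 6.92
tool_pos: [0.5219, -0.0495, 0.2071]
tcp_rot: [-2.517, -0.877, -0.348]
wrist_force: [1.1, -0.5, -0.2]
width: 0.316
```

```bash
cat > m.py <<'E'
from h import *
s=bot.read_state();z=R.from_rotvec(s["tcp_rot"]).as_matrix()[:,2]
print("axial moment",(s["torque"]@z).round(3))
E
python3 plan.py 68 -0.26;python3 m.py
```

```text
tip [ 0.5203 -0.0484  0.2054] now [ 0.5219 -0.0495  0.2071] q [-0.467  0.063  1.971  0.517  1.308  0.245] F [ 1.11 -0.55 -0.19] w 0.316 t 6.9167
shift tool mm [-1.3 -1.2  1.8]
turn [ 0.007  0.    -0.996] 0.996
tool axes(cols)
 [[ 0.766  0.637  0.087]
 [ 0.523 -0.697  0.491]
 [ 0.373 -0.33  -0.867]]
axial moment -0.174
```

servo_tool(targets="0 0 0.1 -0.3 -0.3 0 15;0 0 0.1 0 0 0 15;0 0 0.1 0 0 0 15;0 0 0.1 0 0 0 15")

```text
time: 7.25
tool_pos: [0.5222, -0.0498, 0.2069]
tcp_rot: [-2.616, -0.33, -0.211]
wrist_force: [0.4, 1.0, -0.3]
width: 0.323
```

```bash
python3 plan.py 68 -0.26;python3 m.py
```

```text
tip [ 0.5203 -0.0484  0.2054] now [ 0.5222 -0.0498  0.2069] q [-0.467  0.062  1.972  0.517  1.307  0.664] F [ 0.44  0.96 -0.33] w 0.323 t 7.25
shift tool mm [-1.8 -1.   1.8]
turn [ 9.000e-03 -1.000e-03 -1.415e+00] 1.415
tool axes(cols)
 [[ 0.959  0.27   0.089]
 [ 0.194 -0.85   0.49 ]
 [ 0.207 -0.452 -0.867]]
axial moment -0.186
```

servo_tool(targets="0 0 0.1 0 0 0 15;0 0 0.1 0 0 0 15;0 0 0.1 0 0 0 15")

```text
time: 7.5
tool_pos: [0.5223, -0.0501, 0.2067]
tcp_rot: [-2.624, 0.083, -0.103]
wrist_force: [0.5, -0.3, -0.2]
width: 0.318
```

```bash
python3 plan.py 68 -0.26;python3 m.py
```

```text
tip [ 0.5203 -0.0484  0.2054] now [ 0.5223 -0.0501  0.2067] q [-0.467  0.063  1.972  0.516  1.306  0.978] F [ 0.49 -0.28 -0.22] w 0.318 t 7.5
shift tool mm [-2.2 -0.8  1.8]
turn [ 0.01  -0.002 -1.729] 1.729
tool axes(cols)
 [[ 0.995 -0.04   0.089]
 [-0.078 -0.869  0.489]
 [ 0.058 -0.493 -0.868]]
axial moment -0.239
```

servo_tool(targets="0 0 0.1 0 0 0 15;0 0 0.1 0 0 0 15")

```text
time: 7.67
tool_pos: [0.5225, -0.0504, 0.2068]
tcp_rot: [-2.598, 0.357, -0.031]
wrist_force: [0.2, -0.7, 0.5]
width: 0.323
```

```bash
python3 plan.py 68 -0.26;python3 m.py
```

```text
tip [ 0.5203 -0.0484  0.2054] now [ 0.5225 -0.0504  0.2068] q [-0.467  0.063  1.971  0.516  1.306  1.188] F [ 0.19 -0.67  0.48] w 0.323 t 7.6667
shift tool mm [-2.6 -0.5  2. ]
turn [ 0.011 -0.003 -1.938] 1.938
tool axes(cols)
 [[ 0.965 -0.246  0.089]
 [-0.257 -0.834  0.488]
 [-0.046 -0.494 -0.868]]
axial moment -0.26
```

servo_tool(targets="0 0 0.1 0 0 0 15;0 0 0.1 0 0 0 15")

```text
time: 7.83
tool_pos: [0.5225, -0.0508, 0.2069]
tcp_rot: [-2.548, 0.626, 0.042]
wrist_force: [0.4, -1.3, -1.2]
width: 0.32
```

```bash
python3 plan.py 68 -0.26;python3 m.py
```

```text
tip [ 0.5203 -0.0484  0.2054] now [ 0.5225 -0.0508  0.2069] q [-0.468  0.062  1.971  0.515  1.306  1.397] F [ 0.38 -1.33 -1.17] w 0.32 t 7.8333
shift tool mm [-2.7 -0.2  2.2]
turn [ 0.012 -0.003 -2.147] 2.147
tool axes(cols)
 [[ 0.893 -0.441  0.089]
 [-0.425 -0.763  0.487]
 [-0.147 -0.473 -0.869]]
axial moment -0.345
```

servo_tool(targets="0 0 0.1 0 0 0 15;0 0 0.1 0 0 0 15")

```text
time: 8.0
tool_pos: [0.5222, -0.051, 0.2068]
tcp_rot: [-2.474, 0.889, 0.115]
wrist_force: [0.5, -2.0, -1.6]
width: 0.32
```

```bash
python3 plan.py 68 -0.26;python3 m.py; python3 -c "
from h import *
crop(read_camera('scene'),250,135,90,70,8,'pics/s4.png')"
```

```text
tip [ 0.5203 -0.0484  0.2054] now [ 0.5222 -0.051   0.2068] q [-0.468  0.062  1.971  0.514  1.306  1.606] F [ 0.52 -1.97 -1.57] w 0.32 t 8.0
shift tool mm [-2.7  0.1  2.3]
turn [ 0.012 -0.004 -2.355] 2.355
tool axes(cols)
 [[ 0.783 -0.616  0.088]
 [-0.573 -0.659  0.487]
 [-0.242 -0.432 -0.869]]
axial moment -0.391
```

View pics/s4.png

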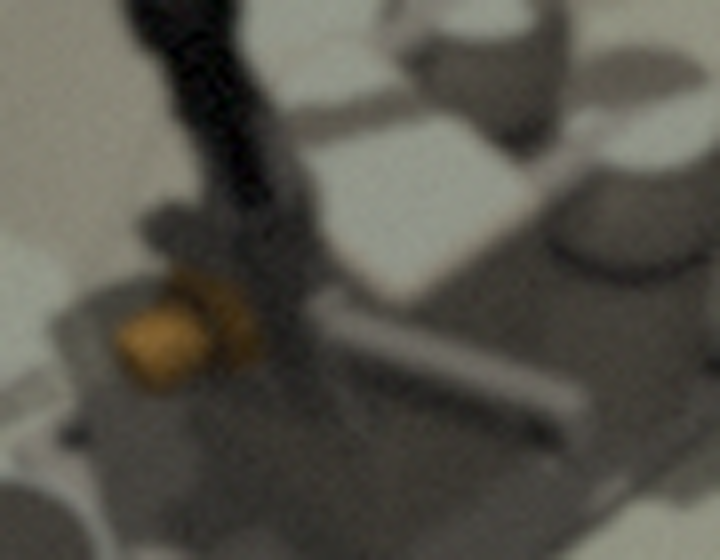

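servo_tool(targets="0 0 0.1 -0.5 0 0 15;0 0 0.1 0 0 0 15")

```text
time: 8.22
tool_pos: [0.5216, -0.0506, 0.207]
tcp_rot: [-2.377, 1.141, 0.186]
wrist_force: [0.5, -0.9, -1.8]
width: 0.322
```

```bash
python3 plan.py 68 -0.26;python3 m.py
```

```text
tip [ 0.5203 -0.0484  0.2054] now [ 0.5216 -0.0506  0.207 ] q [-0.467  0.061  1.972  0.514  1.306  1.811] F [ 0.47 -0.86 -1.78] w 0.322 t 8.2167
shift tool mm [-1.9  0.4  2.3]
turn [ 0.012 -0.004 -2.561] 2.561
tool axes(cols)
 [[ 0.641 -0.763  0.088]
 [-0.696 -0.528  0.487]
 [-0.325 -0.373 -0.869]]
axial moment -0.353
```

servo_tool(targets="0 0 0.1 -0.5 0 0 15;0 0 0.1 0 0 0 15")

```text
time: 8.38
tool_pos: [0.5211, -0.0499, 0.2074]
tcp_rot: [-2.258, 1.382, 0.255]
wrist_force: [-0.5, 0.8, 1.8]
width: 0.321
```

```bash
python3 plan.py 68 -0.26;python3 m.py; python3 -c "
from h import *
crop(read_camera('scene'),250,135,90,70,8,'pics/s5.png')"
```

```text
tip [ 0.5203 -0.0484  0.2054] now [ 0.5211 -0.0499  0.2074] q [-0.467  0.06   1.972  0.514  1.307  2.016] F [-0.54  0.82  1.84] w 0.321 t 8.3833
shift tool mm [-0.8  0.7  2.4]
turn [ 0.011 -0.005 -2.764] 2.764
tool axes(cols)
 [[ 0.473 -0.877  0.087]
 [-0.788 -0.377  0.487]
 [-0.394 -0.299 -0.869]]
axial moment -0.312
```

View pics/s5.png

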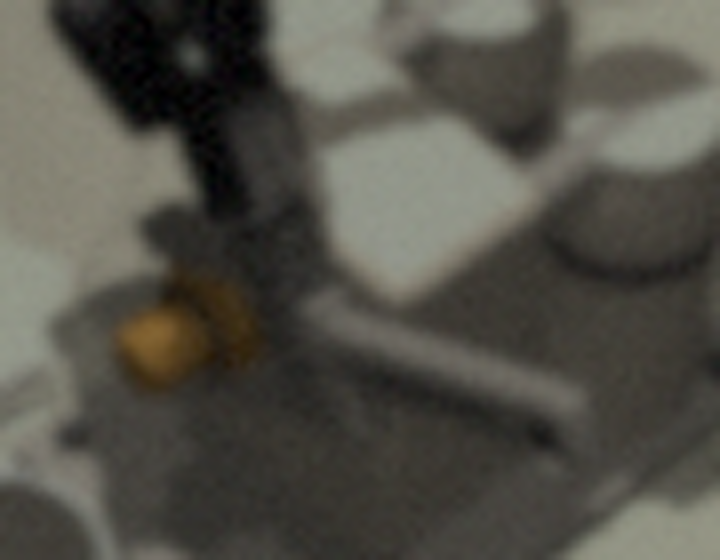

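The axial moment rose from 0.17 N m (worm friction) to a plateau of 0.31–0.39 N m, with the fingers now slipping. That suggests the jaws bear on the nut. I'll release, look, then regrip and turn again to check.

servo_tool(targets="0 0 0 0 0 0 50;0 0 0 0 0 0 65;0 0 0 0 0 0 65;0 0 -0.12 0 0 0 65;0 0 -0.12 0 0 0 65;0 0 -0.12 0 0 0 65;0 0 -0.12 0 0 0 65;0 0 -0.12 0 0 0 65")

```text
time: 9.1
tool_pos: [0.5208, -0.0503, 0.207]
tcp_rot: [-2.553, 0.608, 0.04]
wrist_force: [-0.1, -0.3, -0.3]
width: 0.76
```

servo_tool(targets="0 0 -0.12 0 0 0 65;0 0 -0.12 0 0 0 65;0 0 -0.12 0 0 0 65;0 0 -0.12 0 0 0 65;0 0 -0.12 0 0 0 65;0 0 -0.12 0 0 0 65;0 0 -0.12 0 0 0 65;0 0 0 0 0 0 65")

```text
time: 9.77
tool_pos: [0.5208, -0.051, 0.2064]
tcp_rot: [-2.594, -0.543, -0.262]
wrist_force: [-0.3, 0.1, -0.6]
width: 0.761
```

```bash
python3 plan.py 68 -0.26;python3 m.py; python3 -c "
from h import *
crop(read_camera('scene'),250,135,90,70,8,'pics/s6.png')"
```

```text
tip [ 0.5203 -0.0484  0.2054] now [ 0.5208 -0.051   0.2064] q [-0.468  0.061  1.973  0.513  1.306  0.503] F [-0.27  0.14 -0.64] w 0.761 t 9.7667
shift tool mm [ 0.2 -1.9  2. ]
turn [ 0.009  0.004 -1.253] 1.253
tool axes(cols)
 [[ 0.903  0.42   0.087]
 [ 0.329 -0.809  0.487]
 [ 0.275 -0.411 -0.869]]
axial moment 0.005
```

View pics/s6.png

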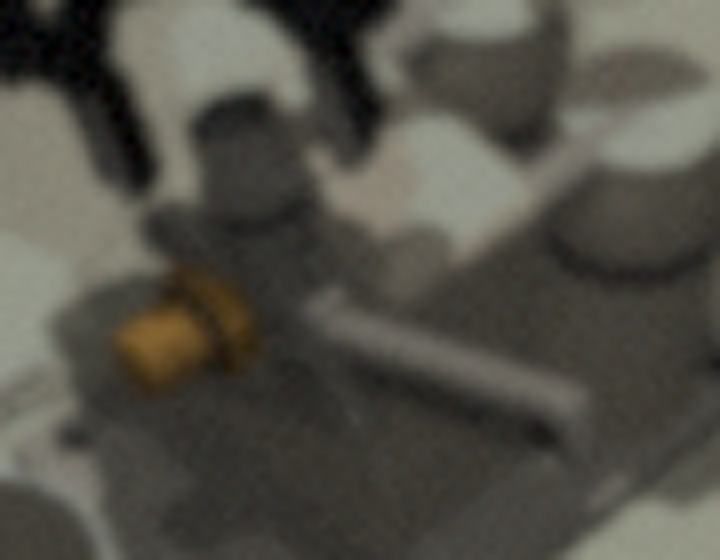

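The jaw at (165,225) now sits right on the nut and the handle hasn't moved. I'll recentre and regrip.

servo_tool(targets="0 0 0 0 -2 1 65;0 0 0 0 0 0 40;0 0 0 0 0 0 15;0 0 0 0 0 0 15;0 0 0 0 0 0 15;0 0 0 0 0 0 15;0 0 0 0 0 0 15;0 0 0 0 0 0 15", newtons=20)

```text
time: 10.48
tool_pos: [0.5205, -0.0496, 0.206]
tcp_rot: [-2.598, -0.525, -0.259]
wrist_force: [1.4, -1.4, -1.0]
width: 0.318
```

```bash
python3 plan.py 68 -0.26;python3 m.py
```

```text
tip [ 0.5203 -0.0484  0.2054] now [ 0.5205 -0.0496  0.206 ] q [-0.466  0.058  1.976  0.513  1.303  0.519] F [ 1.39 -1.36 -0.97] w 0.318 t 10.4833
shift tool mm [ 0.1 -0.8  1.1]
turn [ 0.012  0.005 -1.267] 1.267
tool axes(cols)
 [[ 0.909  0.407  0.089]
 [ 0.318 -0.815  0.485]
 [ 0.27  -0.413 -0.87 ]]
axial moment -0.062
```

servo_tool(targets="0 0 0.08 0 0 0 15;0 0 0.08 0 0 0 15")

```text
time: 10.65
tool_pos: [0.5208, -0.0496, 0.2061]
tcp_rot: [-2.623, -0.31, -0.205]
wrist_force: [1.4, -0.5, -1.2]
width: 0.32
```

```bash
python3 plan.py 68 -0.26;python3 m.py
```

```text
tip [ 0.5203 -0.0484  0.2054] now [ 0.5208 -0.0496  0.2061] q [-0.466  0.058  1.976  0.513  1.302  0.682] F [ 1.44 -0.53 -1.22] w 0.32 t 10.65
shift tool mm [-0.4 -0.9  1.1]
turn [ 0.013  0.003 -1.43 ] 1.43
tool axes(cols)
 [[ 0.963  0.254  0.089]
 [ 0.181 -0.855  0.485]
 [ 0.2   -0.451 -0.87 ]]
axial moment -0.37
```

servo_tool(targets="0 0 0.1 0 0 0 15;0 0 0.1 0 0 0 15")

```text
time: 10.82
tool_pos: [0.5211, -0.0497, 0.2062]
tcp_rot: [-2.633, -0.037, -0.135]
wrist_force: [0.9, -1.2, -0.2]
width: 0.32
```

```bash
python3 plan.py 68 -0.26;python3 m.py
```

```text
tip [ 0.5203 -0.0484  0.2054] now [ 0.5211 -0.0497  0.2062] q [-0.465  0.058  1.976  0.513  1.302  0.89 ] F [ 0.94 -1.16 -0.22] w 0.32 t 10.8167
shift tool mm [-0.9 -0.8  1.2]
turn [ 0.014  0.002 -1.637] 1.637
tool axes(cols)
 [[ 0.995  0.051  0.089]
 [ 0.001 -0.875  0.485]
 [ 0.103 -0.482 -0.87 ]]
axial moment -0.299
```

The moment jumped at once to 0.37 N m and then slipped, with no free travel, so the jaws are tight. I'll release and back off along the worm axis.

servo_tool(targets="0 0 0 0 0 0 60;0 0 0 0 0 0 80;0 0 0 0 0 0 80;0 0 0 0 0 -30 80;0 0 0 0 0 -30 80;0 0 0 0 0 -35 80;0 0 0 0 0 -35 80")

```text
time: 11.4
tool_pos: [0.5035, -0.108, 0.3138]
tcp_rot: [-2.621, -0.051, -0.111]
wrist_force: [0.1, 0.0, 0.9]
width: 0.936
```

```bash
cat > hp.py <<'E'
from plan import *
yy,zz,roll=[float(a) for a in sys.argv[1:4]]  # filter y offset, z offset of tip from nut centre, mm
n,_=frame();c,s=np.cos(p[2]),np.sin(p[2]);Rf=np.array([[c,-s,0],[s,c,0],[0,0,1]])
tip=n+Rf@np.array([0,yy,zz])/1e3
x,y,z=Rf[:,1],Rf[:,0],np.array([0,0,-1.])
Rt=np.stack([x,y,z],1)@R.from_rotvec([0,0,roll]).as_matrix()
s=bot.read_state();Rc=R.from_rotvec(s["tcp_rot"]).as_matrix()
print("tip",tip.round(4),"now",s["tool_pos"].round(4),"q",s["q"].round(3),"F",s["wrist_force"].round(2),"w",round(s["width"],3),"t",s["time"])
print("shift tool",(Rc.T@(tip-s["tool_pos"])*1e3).round(1),"nut-frame yz now",(Rf.T@(s["tool_pos"]-n)*1e3).round(1))
rv=R.from_matrix(Rc.T@Rt).as_rotvec();print("turn",rv.round(3),np.linalg.norm(rv).round(3))
E
python3 hp.py 120 150 0;python3 -c "
from h import *
crop(read_camera('scene'),250,135,90,70,8,'pics/s7.png')"
```

```text
tip [0.5373 0.0549 0.29  ] now [ 0.5035 -0.108   0.3138] q [-0.574  0.017  1.818  0.471  1.549  0.889] F [0.09 0.04 0.94] w 0.936 t 11.4
shift tool [  34.1 -127.8  103.8] nut-frame yz now [ -6.9 -46.3 173.8]
turn [-0.369 -0.43  -1.335] 1.45
```

View pics/s7.png

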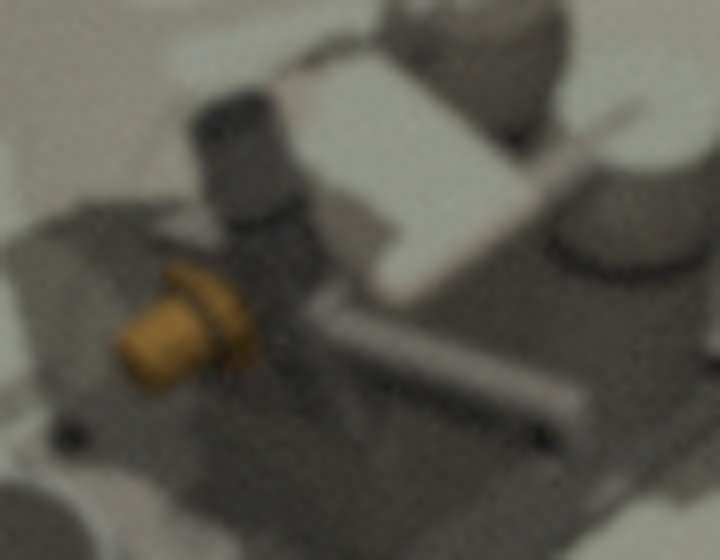

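servo_tool(targets="-0.031 -0.036 -0.111 0 0 -10 40;-0.031 -0.036 -0.111 0 0 -10 10;-0.031 -0.036 -0.111 0 0 -10 0;-0.031 -0.036 -0.111 0 0 0 0;-0.031 -0.036 -0.111 0 0 0 0;-0.031 -0.036 -0.111 0 0 0 0")

```text
time: 11.95
tool_pos: [0.5051, -0.1312, 0.3525]
tcp_rot: [-2.684, -1.066, -0.08]
wrist_force: [-1.3, -0.3, -0.5]
width: 0.079
```

servo_tool(targets="-0.031 -0.036 -0.111 0 0 0 0;-0.031 -0.036 -0.111 0 0 0 0;-0.031 -0.036 -0.111 0 0 0 0;-0.031 -0.036 -0.111 0 0 0 0;-0.031 -0.036 -0.111 0 0 0 0;-0.031 -0.036 -0.111 0 0 0 0")

```text
time: 12.45
tool_pos: [0.5064, -0.1299, 0.3525]
tcp_rot: [2.327, 2.064, 0.01]
wrist_force: [0.1, 0.0, -0.5]
width: 0.005
```

```bash
python3 hp.py 120 150 0
```

```text
tip [0.5373 0.0549 0.29  ] now [ 0.5064 -0.1299  0.3525] q [-0.291 -0.099  1.776 -0.011  1.435 -0.17 ] F [ 0.1   0.01 -0.53] w 0.005 t 12.45
shift tool [188.1   6.9  59.8] nut-frame yz now [ -0.5 -67.3 212.5]
turn [0.028 0.015 0.043] 0.053
```

servo_tool(targets="0.028 0.015 0.043 31 1 0 0;0 0 0 31 1 0 0;0 0 0 31 1 0 0;0 0 0 31 1 0 0;0 0 0 31 1 0 0;0 0 0 31 1 0 0;0 0 0 0 0 0 0")

```text
time: 13.03
tool_pos: [0.5378, 0.0631, 0.3513]
tcp_rot: [-2.377, -2.052, -0.001]
wrist_force: [0.2, -0.4, -0.2]
width: 0.003
```

```bash
python3 hp.py 120 110 0
```

```text
tip [0.5373 0.0549 0.25  ] now [0.5378 0.0631 0.3513] q [ 0.07  -0.042  1.724  0.002  1.46   0.216] F [ 0.24 -0.42 -0.17] w 0.003 t 13.0333
shift tool [ -8.3   0.7 101.3] nut-frame yz now [ -0.8 128.1 211.3]
turn [-0.001 -0.002  0.017] 0.017
```

servo_tool(targets="0 0 0.017 -8 1 30 0;0 0 0 0 0 30 0;0 0 0 0 0 30 0;0 0 0 0 0 8 0;0 0 0 0 0 0 0;0 0 0 0 0 0 0")

```text
time: 13.53
tool_pos: [0.5381, 0.0581, 0.2524]
tcp_rot: [-2.38, -2.05, -0.006]
wrist_force: [0.2, -0.7, 0.1]
width: 0.0
```

```bash
python3 hp.py 120 86 0;python3 -c "
from h import *
crop(read_camera('scene'),240,120,110,80,7,'pics/s8.png')"
```

```text
tip [0.5373 0.0549 0.226 ] now [0.5381 0.0581 0.2524] q [ 0.06  -0.005  1.866  0.003  1.277  0.208] F [ 0.24 -0.66  0.13] w 0.0 t 13.5333
shift tool [-3.4 -0.4 26.4] nut-frame yz now [  0.3 123.3 112.4]
turn [ 0.002 -0.003  0.014] 0.015
```

View pics/s8.png

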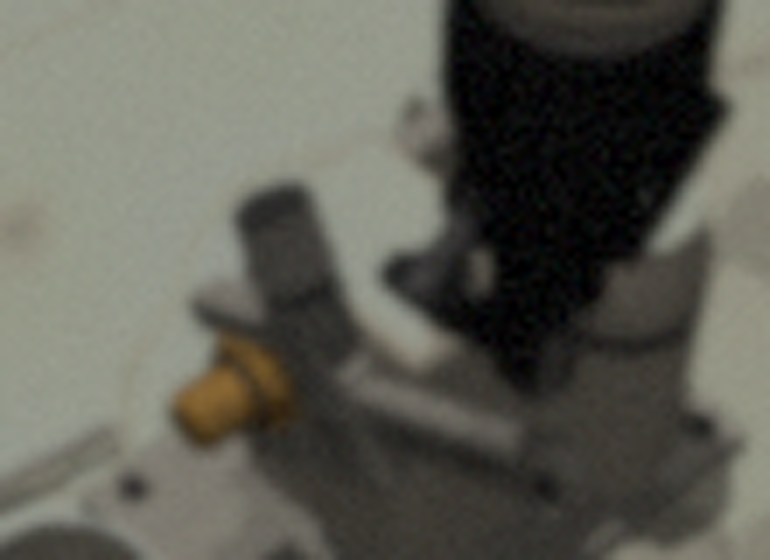

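servo_tool(targets="0.002 -0.003 0.014 -6 0 8 0;0 0 0 0 0 6 0;0 0 0 0 0 6 0;0 0 0 0 0 6 0")

```text
time: 13.92
tool_pos: [0.5422, 0.051, 0.2327]
tcp_rot: [2.39, 2.026, 0.017]
wrist_force: [0.7, -0.3, -0.1]
width: -0.004
```

servo_tool(targets="0 0 0 2 0 6 0;0 0 0 2 0 6 0")

```text
time: 14.08
tool_pos: [0.5441, 0.0548, 0.2212]
tcp_rot: [2.39, 2.023, 0.021]
wrist_force: [-0.7, 0.2, 6.2]
width: -0.0
```

```bash
python3 hp.py 140 12 0
```

```text
tip [0.5405 0.0746 0.152 ] now [0.5441 0.0548 0.2212] q [ 0.055  0.017  1.902 -0.     1.205  0.221] F [-0.66  0.23  6.24] w -0.0 t 14.0833
shift tool [18.7 -7.9 69.2] nut-frame yz now [  6.7 121.   81.2]
turn [ 0.016 -0.004 -0.003] 0.017
```

servo_tool(targets="0.016 -0.004 0 1 -4 3 0;0 0 0 2 -4 6 0;0 0 0 2 -1 6 0;0 0 0 2 -1 6 0")

```text
time: 14.42
tool_pos: [0.5404, 0.0641, 0.2028]
tcp_rot: [2.391, 2.025, 0.013]
wrist_force: [1.5, 0.7, 5.2]
width: -0.003
```

```bash
python3 hp.py 140 12 0
```

```text
tip [0.5405 0.0746 0.152 ] now [0.5404 0.0641 0.2028] q [ 0.073  0.029  1.925 -0.002  1.176  0.24 ] F [1.51 0.66 5.23] w -0.003 t 14.4167
shift tool [10.4 -2.2 50.8] nut-frame yz now [  1.6 129.6  62.8]
turn [ 0.012 -0.001 -0.002] 0.012
```

servo_tool(targets="0.012 0 0 1 -1 6 0;0 0 0 1 -1 6 0;0 0 0 1 -1 6 0;0 0 0 1 -1 6 0")

```text
time: 14.75
tool_pos: [0.5404, 0.0717, 0.1797]
tcp_rot: [2.396, 2.031, 0.013]
wrist_force: [2.6, 1.1, 4.6]
width: 0.003
```

```bash
python3 hp.py 140 12 0;python3 -c "
from h import *
crop(read_camera('scene'),240,120,110,80,7,'pics/s9.png')"
```

```text
tip [0.5405 0.0746 0.152 ] now [0.5404 0.0717 0.1797] q [0.084 0.053 1.945 0.004 1.136 0.246] F [2.6  1.07 4.55] w 0.003 t 14.75
shift tool [ 2.8 -0.5 27.7] nut-frame yz now [  0.4 137.   39.7]
turn [ 0.006 -0.006 -0.002] 0.009
```

View pics/s9.png

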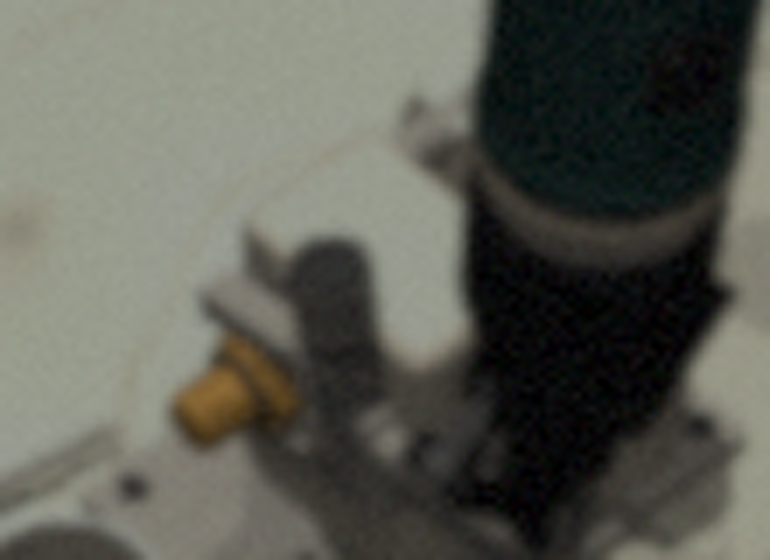

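servo_tool(targets="0.006 -0.006 0 1 -1 6 0;0 0 0 1 -1 6 0;0 0 0 0 -1 6 0;0 0 0 0 0 3 0")

```text
time: 15.13
tool_pos: [0.5379, 0.0749, 0.1565]
tcp_rot: [2.396, 2.032, -0.0]
wrist_force: [2.2, 0.8, 4.4]
width: 0.001
```

```bash
python3 hp.py 140 12 0
```

```text
tip [0.5405 0.0746 0.152 ] now [0.5379 0.0749 0.1565] q [ 0.093  0.075  1.966 -0.     1.1    0.257] F [2.15 0.79 4.42] w 0.001 t 15.1333
shift tool [0.1 2.7 4.5] nut-frame yz now [ -2.7 139.9  16.5]
turn [ 0.     0.    -0.001] 0.001
```

servo_tool(targets="0 0 0 0 2 2 0;0 0 0 0 0 2 0;0 0 0 0 0 1 0")

```text
time: 15.38
tool_pos: [0.5383, 0.0755, 0.1498]
tcp_rot: [-2.393, -2.03, 0.003]
wrist_force: [2.0, 1.9, 4.3]
width: 0.0
```

```bash
python3 hp.py 140 12 0
```

```text
tip [0.5405 0.0746 0.152 ] now [0.5383 0.0755 0.1498] q [0.092 0.085 1.969 0.002 1.091 0.256] F [2.03 1.86 4.27] w 0.0 t 15.3833
shift tool [-0.5  2.4 -2.2] nut-frame yz now [ -2.4 140.5   9.8]
turn [-0.004 -0.001 -0.001] 0.004
```

servo_tool(targets="0 0 0 0 0 -10 0;0 0 0 0 0 -30 0;0 0 0 0 0 -40 0;0 0 0 0 0 -40 0;0 0 0 0 0 -40 0;0 0 0 40 0 0 0;0 0 0 40 0 0 0;0 0 0 40 0 0 0")

```text
time: 16.05
tool_pos: [0.5491, 0.185, 0.3101]
tcp_rot: [-2.398, -2.008, 0.049]
wrist_force: [0.9, -0.4, 0.7]
width: 0.001
```

servo_tool(targets="0 0 0 40 0 0 0;0 0 0 40 0 0 0;0 0 0 0 0 0 0;0 0 0 0 0 0 0")

```text
time: 16.38
tool_pos: [0.5604, 0.2712, 0.3081]
tcp_rot: [-2.392, -2.012, 0.06]
wrist_force: [-0.0, -0.0, -0.4]
width: 0.001
```

```bash
python3 hp.py 140 12 0;python3 -c "
from h import *
from plan import frame
S=read_camera('scene');T=read_camera('top')
crop(S,240,120,110,80,7,'pics/s10.png')
crop(T,230,170,130,130,4.6,'pics/t10.png')
for sw in (.47,.524,.56):
    n,Rw=frame(sw)
    for nm,v in dict(wormtop=(0,.046,.08),hend=(0,.174,.012),hend0=(0,.174,-.012)).items():
        q=n+Rw@np.array(v); print(sw,nm,((proj(S,q)-[240,120]+.5)*7).round(0),((proj(T,q)-[230,170]+.5)*4.6).round(0))
"
```

```text
tip [0.5405 0.0746 0.152 ] now [0.5604 0.2712 0.3081] q [0.409 0.156 1.594 0.004 1.433 0.58 ] F [-0.04 -0.02 -0.45] w 0.001 t 16.3833
shift tool [-193.9   19.9  159.3] nut-frame yz now [-12.3 337.1 168.1]
turn [-0.037  0.019 -0.009] 0.043
0.47 wormtop [357. 292.] [290. 242.]
0.47 hend [621. 639.] [ 73. 214.]
0.47 hend0 [617. 680.] [ 73. 215.]
0.524 wormtop [366. 304.] [283. 241.]
0.524 hend [620. 656.] [ 72. 214.]
0.524 hend0 [613. 694.] [ 75. 215.]
0.56 wormtop [372. 312.] [278. 241.]
0.56 hend [619. 667.] [ 73. 214.]
0.56 hend0 [610. 702.] [ 76. 216.]
```

View pics/s10.png

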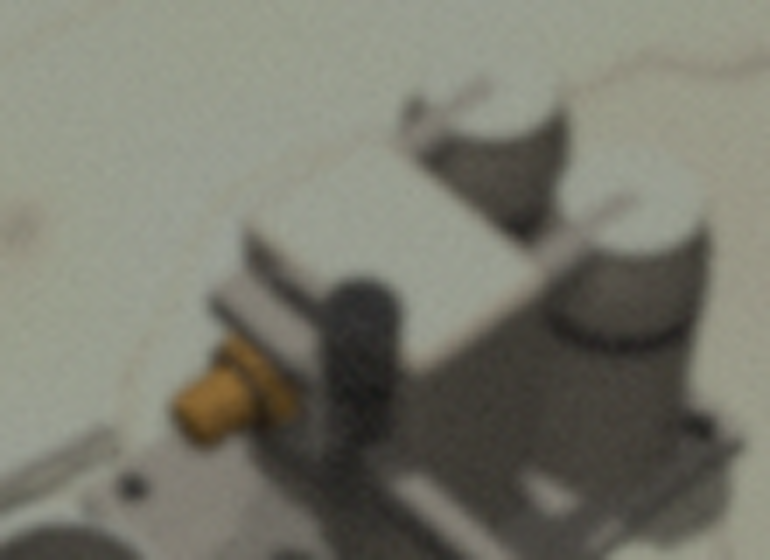

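View pics/t10.png

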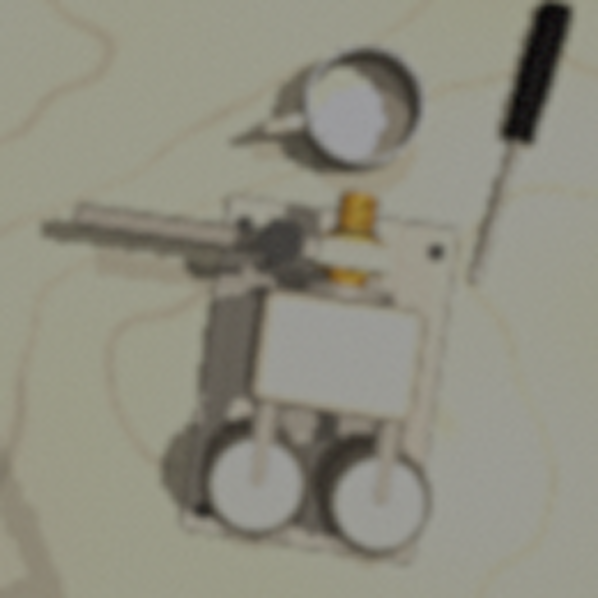

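```bash
python3 -c "
from h import *
from plan import frame
S=read_camera('scene')
crop(S,280,160,80,70,9,'pics/s11.png')
for sw in (.47,.5,.524,.56):
    n,Rw=frame(sw)
    print(sw,*[((proj(S,n+Rw@np.array(v))-[280,160]+.5)*9).round(0) for v in ((.007,.174,.012),(-.007,.174,.012),(.007,.174,-.012),(.007,.100,.012))])
"
```

```text
0.47 [420. 477.] [458. 447.] [414. 529.] [220. 311.]
0.5 [419. 489.] [457. 459.] [412. 539.] [221. 318.]
0.524 [419. 499.] [456. 468.] [410. 547.] [221. 324.]
0.56 [417. 512.] [455. 482.] [406. 558.] [221. 333.]
```

View pics/s11.png

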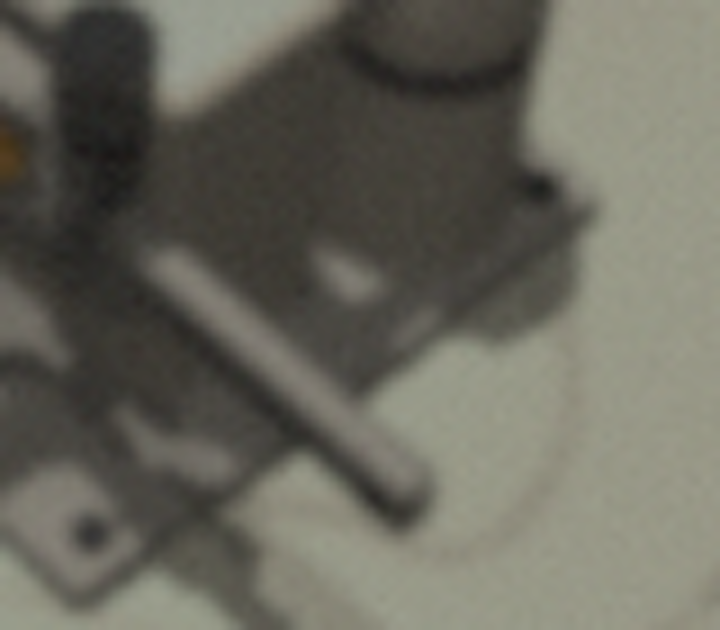

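```bash
cat > ridge.py <<'E'
from h import *
from plan import frame
from scipy.ndimage import map_coordinates
S=read_camera('scene')
acc=S["image"].astype(float).mean(2)
for i in range(5): acc=acc+read_camera('scene')["image"].mean(2)
g=cv2.GaussianBlur(acc/6,(0,0),.6)
# ridge (top face) centre along vertical image columns for L 70..120
n,Rw=frame(.524)
pts=[]
for L in np.arange(.07,.126,.005):
    u,v=proj(S,n+Rw@np.array([0,L,.012]))
    vs=np.arange(v-6,v+6,.1);pr=map_coordinates(g,[vs,np.full_like(vs,u)],order=1)
    k=np.argmax(np.where(abs(vs-v)<4,pr,0)); thr=(pr[k]+pr.min())/2
    a=k
    while a>0 and pr[a]>thr:a-=1
    b=k
    while b<len(vs)-1 and pr[b]>thr:b+=1
    pts.append((u,(vs[a]+vs[b])/2)); print(round(L,3),round(u,1),round(v,1),(vs[a]-v).round(1),(vs[b]-v).round(1))
pts=np.array(pts);f=np.polyfit(pts[:,0],pts[:,1],1);print("meas slope",f[0], "at u=304",np.polyval(f,304))
for sw in (.45,.48,.51,.524,.54,.56,.58):
    n,Rw=frame(sw);q=np.array([proj(S,n+Rw@np.array([0,L,.012])) for L in (.07,.125)])
    m=(q[1,1]-q[0,1])/(q[1,0]-q[0,0]);print(sw,m.round(3),(q[0,1]+m*(304-q[0,0])).round(2))
E
python3 ridge.py
```

```text
0.07 297.6 186.5 0.6 5.1
0.075 299.0 187.7 -0.5 4.7
0.08 300.4 188.9 -1.2 4.7
0.085 301.9 190.2 -1.4 4.8
0.09 303.3 191.4 -1.3 4.8
0.095 304.7 192.7 -1.3 4.9
0.1 306.1 193.9 -1.4 4.9
0.105 307.6 195.2 -1.3 4.9
0.11 309.0 196.5 -1.3 4.9
0.115 310.5 197.7 -1.5 5.0
0.12 312.0 199.0 -1.5 4.9
0.125 313.4 200.3 -1.1 4.8
meas slope 0.8432904577102892 at u=304 193.98580023881567
0.45 0.807 190.26
0.48 0.836 190.99
0.51 0.864 191.72
0.524 0.877 192.05
0.54 0.892 192.44
0.56 0.911 192.92
0.58 0.93 193.4
```

The handle's slope in the image matches a level handle (offset constant along its length), and the mug and screwdriver haven't moved. I'm handing in.

```bash
python3 -c "
from workcell import finish_job,bot
print(bot.read_state()['time']);print(finish_job())"
```

```text
16.8333
the job is handed in; nothing more can be done
None
```

The wrench is closed onto the nut and its handle is pushed down to about level. I handed the job in at 16.8 s with the arm clear of everything.

- **Jaw fit:** I gripped the worm at 20 N and turned it clockwise until it stopped and the fingers slipped. The twisting moment rose from 0.17 to 0.31–0.39 N m. I then let go, regripped and turned again: it met 0.37 N m at once with no free travel, so I take the jaws to be fitted. The picture after the regrip check shows the moving jaw close against the nut. I did not measure the gap itself.
- **Handle level:** I pushed the handle down with the closed fingertips at 4–6 N. The fingertips ended at z = 149.8 mm, 2 mm below the 152 mm that means level, so about 1° past. The camera checks gave slightly different swings:

| Check | Swing (rad) | Level |
|---|---|---|
| Fingertip height | about 0.54 | 0.524 |
| Handle slope in the scene view | about 0.52 | 0.524 |
| Worm end in both views | about 0.51–0.52 | 0.524 |

- **Disagreement:** the handle line in the scene view sat about 2 pixels lower than my fitted model predicts. I put that down to calibration or edge bias.
- **Nut turn:** I did not measure the nut's rotation separately. I infer it turned with the wrench from the tight jaws and the steady push force.
- **Surroundings:** the mug and screwdriver look unmoved in the top view. I did not recheck the jar, tea box, bowl, paper cup or bottle; the arm passed well above them on the way in.

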